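# Three discs from the lever dispenser

### The arm

A 6-joint arm with a two-finger parallel gripper is mounted at the origin on a cart in front of the work surface, level with it; the furniture and walls round the work are solid. World frame = base frame: x ahead of the robot, y to its left, z up, the work surface at z = 0. Lengths are in m, angles in rad, forces in N, time in s.
With the tool pointing down it reaches from about 0.325 to 0.875 m from the base axis. Payload 4.4 kg.
Tool frame: the origin (TCP) lies midway between the tips of the shut fingers; the grasp point (between the pads) lies arm.hold_point_z behind it (arm.hold_point_z is the distance from the TCP to the grasp point, in m); z points along the fingers, y is the line along which they close (so a half turn about z gives the same grasp; the last joint's range is limited). The gripper opens to 85 mm and grips with 20 to 120 N. Pads are 22 mm wide; open, the fingers measure 114 mm over their backs; the gripper's body (76 mm by 85 mm) begins 54 mm behind the grasp point. The pads swing forward as they close: fully open they stand 13 mm farther back than shut.
Start: joints at [1.089, 0.207, 1.542, -0, 1.393, -0.15], TCP at [0.187, 0.544, 0.231] pointing down, gripper open.
Joint ranges: [-2.73, 2.73], [-0.86, 2.22], [0.23, 2.46], [-1.11, 4.25], [0.08, 2.63], [-2.82, 2.82]. Speed limits (rad/s): [2.79, 2.79, 3.14, 3.14, 3.14, 3.14].

### API

Orientations are given as a 3x3 rotation matrix whose columns are the frame's x, y, z axes.
In Python, from station import arm gives the robot as it stands. The module is installed in compiled form; this text tells all that it offers.
- The arm moves only by the tool carry_out, never from a script. Its argument "increments" is a list that holds one entry, the list of rows, each a list of 5 numbers: the shift along the tool's x, y, z in mm, then the turn about the tool's z in units of 10 degrees (1.0 is 10 degrees), then the opening, from -1 (shut) to 1 (fully open). In form: [[[dx, dy, dz, spin, gripper], ...]]. A call has 1 to 12 rows; each row is the pose to reach, as a shift and turn from the pose commanded when the call began, along the tool's axes at that moment; what a row does not reach only later rows make up. A row lasts 1/8 s, in which the tool goes at most 62.5 mm and 10.7 degrees, less where a joint would pass 70% of its speed; a pose out of reach is approached as far as the arm can. A call with a gripper value outside its range is refused whole. The fingers move at their own pace and stop on an object; the grip force is fixed at half the most. Time passes only in rows, so rows that repeat a pose let the fingers close. It gives the time, the measured TCP pose, the force, the opening and the grip force at its end, in the units of the state.
- arm.get_obs(): the state, without advancing time (a new reading comes with each control period).
- arm.grab_frame(name): name is "side" or "top"; returns the picture (480x640x3 uint8, red, green, blue); there is no depth.
- arm.camera_model(name): a dict with "fx", "fy", "cx", "cy" (pixels), "world_from_camera" (4x4, takes a point from camera to world coordinates). Camera axes: x right, y up, looking along -z (the intrinsics and any distortion apply to the point x, -y, -z); pixel columns grow to the right and rows downward; lengths in m; the calibration is good to about 2 mm. A picture is of the moment at which its call begins. camera_model takes no time and is no camera call.
- arm.close_job(): hands the job in; it is judged then, once.
The state is a dict: "clock": time; "joint_positions": joint angles; "qd": joint speeds; "joint_torque": joint torques, N m; "ee_pos": TCP position; "ee_rot": TCP orientation; "contact_force": force on the tool from outside, world axes, zero at the start; "torque": the same for the moment, N m; "grip_width": finger opening in m; "finger_force": force on a finger pad.
Only numpy, scipy, OpenCV 4.12 (cv2) and the standard library are available. Lean on these libraries where they do the work, as an engineer would, in place of code of your own. Each camera call takes 0.05 s, during which the arm holds its last target. There are 200 camera calls.

### The job

Put three specimen discs out into the catch tray of the dispenser that has the round magazine: press its lever all the way down and let it spring fully up again, three times, no more and no less. The next disc must stay in the magazine. Leave the dispenser with the square magazine alone.

Things in the scene. Friction and masses are not known exactly. Their poses are not given: they have to be found in the camera images.
- round_dispenser: Lever dispenser with the ROUND magazine, fixed, grey, 76 mm wide (x), 250 long (y). Origin on the magazine's axis at worktop level, z up. Aluminium tube, diameter 38, top 101 mm up, over a deck 45 mm up, holds six steel discs (diameter 30, 8 thick). Lever on the -y side; white catch tray on the +y side: inside x -35 to 35, y 31 to 102 mm, floor 6 mm up, side walls to 30, end wall to 42.
- round_lever_pad (a point): Top centre of the black round press pad (diameter 38 mm) at the end of that lever; nothing is beneath but the 6 mm base. Lever up: at x 0, y -126, z 102 mm in the dispenser's frame, outer edge sloping up 0.25 rad. At the lower stop it is 47 mm lower, 2 mm farther out, sloping down 0.25 rad. Sprung: 4 N to start, 7 to 10 N with friction near the stop. Press from above, fingers closed.
- round_lever (a joint): Angle of that lever (rad): 0 = up, 0.5 = at its lower stop; springs back by itself in about 0.3 s. Its hinge is 91 mm to the +y side of the pad, 75 mm up. Going down it pushes the lowest disc along +y off the deck into the tray (falls at about 0.4); once it is fully up again (under 0.04) the pile drops by one disc. One full press and release gives one disc.
- disc_3: Third steel disc from the bottom in the round magazine, diameter 30 mm, 8 mm thick, 15 g. Origin: centre of its underside. It starts 61 mm above the worktop, is at 53 and 45 mm after the first and second press and release, and falls into the tray at the third press.
- disc_4: Fourth disc from the bottom of the same pile, same size. Origin: centre of its underside. It starts 69 mm above the worktop, drops 8 mm with each press and release, and must end lowest in the magazine, 45 mm above the worktop.
- square_dispenser: The neighbour, not to be used: same base, tray and lever, but a SQUARE aluminium magazine (38 x 38 mm, top 101 mm up) holding square plates. Origin on the magazine's axis at worktop level, same axes as the round one. Either of the two may stand on the left.

How it is judged:
By the outcome, as a careful person would: the job done as asked, in the order asked, and still so for the second after the job is handed in, with the robot touching nothing.
It also fails if it takes over 38 s, if anything falls off the work surface, if the arm or the gripper's body presses on something with over 40 N, if the wrist force passes 120 N, or if a joint passes its speed limit or range.

## Working session

There is one attempt and no reset: what is moved stays moved. The work goes in short steps, Python scripts to look and compute and a tool call to move; the robot and the scene stay as the last step left them, time stands still between calls to the robot, and variables do not carry over. Pictures are saved under pics/ and viewed, at most 10 in all, crops included, and the job is handed in when it is done.

Besides the shell and the picture viewer there is one more tool, called after "Request:" by a JSON object that holds its "method" and its "body", one argument or row to a line. carry_out: Moves the arm, as the interface text tells. Its arguments: {"type":"object","properties":{"increments":{"type":"array"}},"required":["increments"]}

```bash
mkdir -p pics; python3 - <<'E'
from station import arm
import cv2,numpy as np
for n in("top","side"):
    cv2.imwrite(f"pics/{n}0.png",arm.grab_frame(n)[:,:,::-1]); m=arm.camera_model(n); print(n,{k:np.round(v,4).tolist() if not isinstance(v,str) else v for k,v in m.items()})
o=arm.get_obs();print(o["clock"],o["ee_pos"],np.round(o["ee_rot"],3).tolist(),o["grip_width"],arm.hold_point_z)
E
```

```text
top {'fx': 468.4758, 'fy': 468.4758, 'cx': 316.4493, 'cy': 234.7126, 'world_from_camera': [[-0.0262, 0.9823, -0.1857, 0.3491], [-0.9994, -0.0298, -0.0167, -0.0179], [-0.022, 0.1852, 0.9825, 0.9708], [0.0, 0.0, 0.0, 1.0]]}
side {'fx': 465.9324, 'fy': 465.9324, 'cx': 321.6095, 'cy': 242.0931, 'world_from_camera': [[-0.9402, 0.2044, -0.2724, 0.2774], [-0.3398, -0.5111, 0.7895, 0.6535], [0.0221, 0.8349, 0.55, 0.5668], [0.0, 0.0, 0.0, 1.0]]}
0.1 [0.18644266 0.54318864 0.23021246] [[-0.946, 0.325, -0.001], [0.325, 0.946, -0.002], [0.0, -0.002, -1.0]] 0.08542669927822924 0.0187
```

View pics/top0.png

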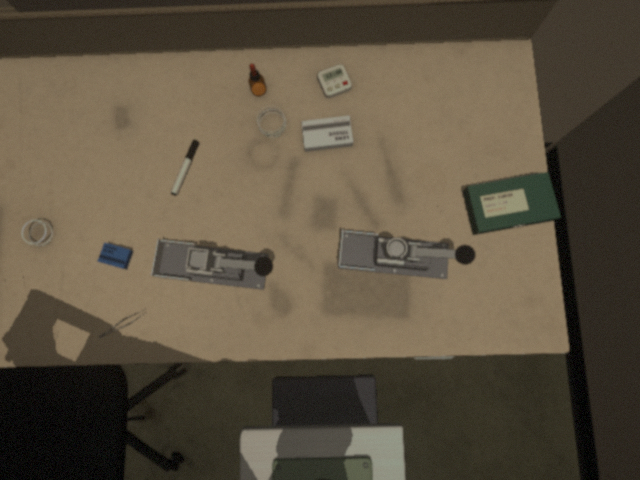

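View pics/side0.png

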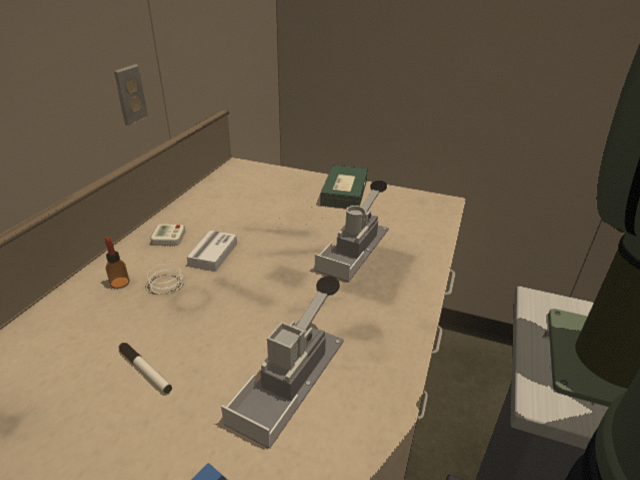

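The round magazine is the right-hand dispenser in the top view, with its tube at about (397,247) and pad at (465,254). In the side view it is the far one, tube about (356,215) and pad (378,186). Next I'll triangulate the pad and the tube.

```bash
cat > h.py <<'E'
from station import arm
import cv2,numpy as np
def ray(n,u,v):
    m=arm.camera_model(n);T=np.array(m["world_from_camera"])
    d=T[:3,:3]@np.array([(u-m["cx"])/m["fx"],-(v-m["cy"])/m["fy"],-1]);return T[:3,3],d/np.linalg.norm(d)
def tri(a,b):
    (p,d),(q,e)=ray("top",*a),ray("side",*b)
    s,t=np.linalg.lstsq(np.c_[d,-e],q-p,rcond=None)[0]
    A,B=p+s*d,q+t*e;return (A+B)/2,np.linalg.norm(A-B)
def plane(n,px,z):
    p,d=ray(n,*px);return p+d*(z-p[2])/d[2]
def blob(img,x,y,r,thr):
    g=cv2.cvtColor(img[y-r:y+r,x-r:x+r],cv2.COLOR_RGB2GRAY)
    n,l,s,c=cv2.connectedComponentsWithStats((g<thr).astype(np.uint8))
    i=1+np.argmax(s[1:,4]);return c[i]+[x-r,y-r],s[i]
E
python3 - <<'E'
from h import *
t=cv2.imread("pics/top0.png")[:,:,::-1];s=cv2.imread("pics/side0.png")[:,:,::-1]
for name,a,b in(("round",(465,254),(378,186)),("square",(263,265),(327,286))):
  for thr in(35,45):
    A,sa=blob(t,*a,16,thr);B,sb=blob(s,*b,16,thr)
    print(name,thr,A,sa,B,sb,tri(A,B))
def crop(i,x,y,r,k):return cv2.resize(i[y-r:y+r,x-r:x+r],(k,k),interpolation=cv2.INTER_CUBIC)
cv2.imwrite("pics/c.png",np.hstack([crop(t,410,250,75,400),crop(s,355,220,50,400)])[:,:,::-1])
E
```

```text
round 35 [464.39175258 254.12886598] [  7   8  18  17 194] [384.125 186.5  ] [20 13  4  8  8] (array([ 0.4615227 , -0.27802383,  0.10185636]), np.float64(0.013404801865425262))
round 45 [464.47580645 254.25403226] [  7   8  18  17 248] [378.375      185.28333333] [  9  11  15  10 120] (array([ 0.46782839, -0.27717259,  0.10263091]), np.float64(8.12996134360322e-05))Traceback (most recent call last):
  File "<stdin>", line 5, in <module>
  File "h.py", line 15, in blob
    i=1+np.argmax(s[1:,4]);return c[i]+[x-r,y-r],s[i]
        ~~~~~~~~~^^^^^^^^^
    return _wrapfunc(a, 'argmax', axis=axis, out=out, **kwds)
    return bound(*args, **kwds)
ValueError: attempt to get argmax of an empty sequence
```

```bash
python3 - <<'E'
from h import *
t=cv2.imread("pics/top0.png");s=cv2.imread("pics/side0.png")
def crop(i,x,y,r,k):return cv2.resize(i[y-r:y+r,x-r:x+r],(k,k),interpolation=cv2.INTER_CUBIC)
cv2.imwrite("pics/c.png",np.hstack([crop(t,410,250,75,400),crop(s,355,220,50,400)]))
P,_=tri((464.5,254.2),(378.4,185.3));M=plane("top",(397,247),.101)
d=P-M;print(P,M,np.linalg.norm(d[:2]),np.degrees(np.arctan2(d[0],-d[1])),np.hypot(*P[:2]),tri((397,247),(356,211)))
R=np.array(arm.get_obs()["ee_rot"]);print(R.T@(P-arm.get_obs()["ee_pos"])*1000)
E
```

```text
[ 0.46786253 -0.27725703  0.10255958] [ 0.48547564 -0.15331515  0.101     ] 0.1251871030569658 -8.088023074540438 0.5438444664979566 (array([ 0.48471135, -0.15395137,  0.09813954]), np.float64(0.0024355155440928112))
[-532.6777084  -684.28933702  128.9420884 ]
```

View pics/c.png

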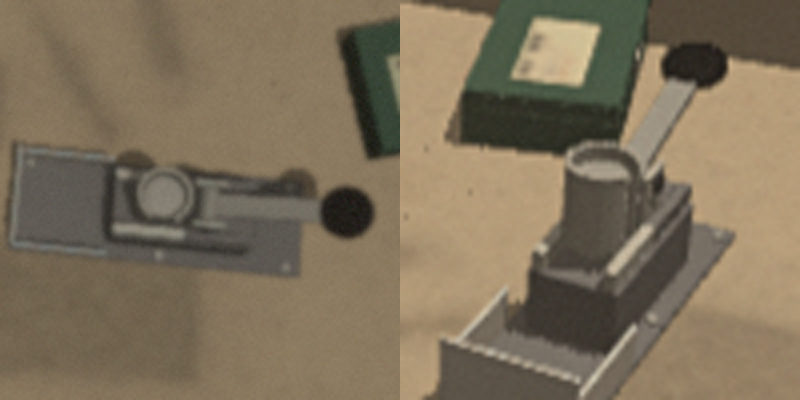

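Request:
{"method": "carry_out", "body": {
  "increments": [
    [[-533, -684, 0, 0, -1], [-533, -684, 0, 0, -1], [-533, -684, 0, 0, -1], [-533, -684, 0, 0, -1], [-533, -684, 0, 0, -1], [-533, -684, 0, 0, -1], [-533, -684, 0, 0, -1], [-533, -684, 0, 0, -1], [-533, -684, 0, 0, -1], [-533, -684, 0, 0, -1], [-533, -684, 0, 0, -1], [-533, -684, 0, 0, -1]]
  ]
}}

```text
clock: 1.6
ee_pos: [0.4307, -0.1675, 0.231]
ee_rot: [[-0.946, 0.326, 0.0], [0.326, 0.946, 0.0], [0.0, 0.0, -1.0]]
contact_force: [0.1, 0.8, 0.4]
grip_width: -0.0002
finger_force: 0.0
```

Request:
{"method": "carry_out", "body": {
  "increments": [
    [[-71, -92, 0, 0, -1], [-71, -92, 0, 0, -1], [-71, -92, 0, 0, -1], [-71, -92, 60, 0, -1], [-71, -92, 90, 0, -1], [-71, -92, 90, 0, -1], [-71, -92, 90, 0, -1]]
  ]
}}

```text
clock: 2.48
ee_pos: [0.4686, -0.2755, 0.1427]
ee_rot: [[-0.946, 0.324, 0.002], [0.324, 0.946, -0.001], [-0.002, -0.001, -1.0]]
contact_force: [0.4, -0.3, 0.4]
grip_width: 0.0004
finger_force: 0.0
```

```bash
python3 - <<'E'
from h import *
o=arm.get_obs();P=np.array([.4679,-.2773,.1026]);print(o["clock"],o["ee_pos"],o["contact_force"],np.array(o["ee_rot"]).T@(P-o["ee_pos"])*1000)
t=arm.grab_frame("top");s=arm.grab_frame("side")
f=lambda i,x,y,r:cv2.resize(i[y-r:y+r,x-r:x+r],(400,400))
cv2.imwrite("pics/d.png",np.hstack([f(t,450,250,80),f(s,370,190,60)])[:,:,::-1])
E
```

```text
2.475 [ 0.46864041 -0.27546424  0.14273186] [ 0.41141808 -0.30970163  0.41497259] [ 0.18500291 -1.95178148 40.13278723]
```

View pics/d.png

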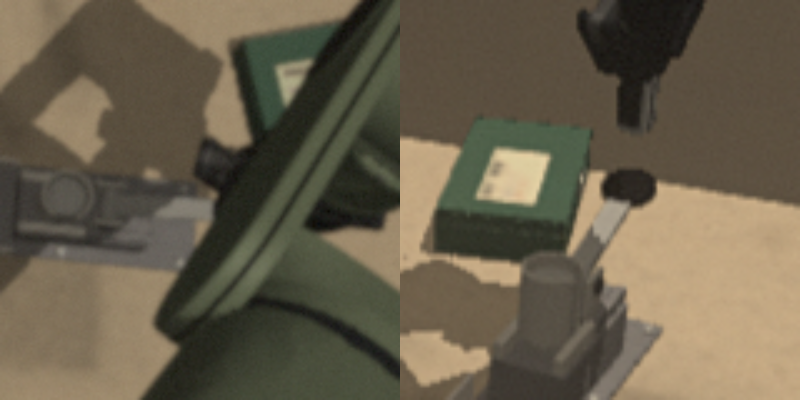

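The shut fingers stand right above the pad in the side crop, with the fingertips at about (635,130) and the pad at (628,188). Now I'll press in steps and watch the force.

Request:
{"method": "carry_out", "body": {
  "increments": [
    [[0, -2, 35, 0, -1], [0, -3, 50, 0, -1], [0, -3, 65, 0, -1], [0, -3, 78, 0, -1], [0, -3, 78, 0, -1], [0, -3, 78, 0, -1]]
  ]
}}

```text
clock: 3.32
ee_pos: [0.468, -0.2802, 0.0656]
ee_rot: [[-0.946, 0.325, 0.002], [0.325, 0.946, -0.003], [-0.003, -0.003, -1.0]]
contact_force: [-2.2, -1.5, 5.9]
grip_width: -0.0001
finger_force: 3.3
```

Request:
{"method": "carry_out", "body": {
  "increments": [
    [[0, 0, 3, 0, -1], [0, 0, 5, 0, -1], [0, 0, 5, 0, -1]]
  ]
}}

```text
clock: 3.7
ee_pos: [0.4681, -0.2796, 0.0607]
ee_rot: [[-0.946, 0.325, 0.002], [0.325, 0.946, -0.002], [-0.003, -0.002, -1.0]]
contact_force: [-1.2, -0.2, 7.2]
grip_width: 0.0
finger_force: 3.5
```

Request:
{"method": "carry_out", "body": {
  "increments": [
    [[0, 0, 2, 0, -1], [0, 0, 3, 0, -1], [0, 0, 3, 0, -1]]
  ]
}}

```text
clock: 4.08
ee_pos: [0.4681, -0.2792, 0.0577]
ee_rot: [[-0.946, 0.325, 0.002], [0.325, 0.946, -0.002], [-0.003, -0.001, -1.0]]
contact_force: [-1.5, 1.3, 7.7]
grip_width: 0.0
finger_force: 3.6
```

Request:
{"method": "carry_out", "body": {
  "increments": [
    [[0, 0, 1, 0, -1], [0, 0, 2, 0, -1], [0, 0, 2, 0, -1]]
  ]
}}

```text
clock: 4.45
ee_pos: [0.4682, -0.2791, 0.0567]
ee_rot: [[-0.946, 0.325, 0.002], [0.325, 0.946, -0.001], [-0.002, -0.001, -1.0]]
contact_force: [-2.6, 2.8, 13.5]
grip_width: 0.0003
finger_force: 6.2
```

The stop is reached: the force rises and travel ends. A touch more to be sure, then full release.

Request:
{"method": "carry_out", "body": {
  "increments": [
    [[0, 0, 1, 0, -1], [0, 0, 1, 0, -1], [0, 0, -30, 0, -1], [0, 0, -70, 0, -1], [0, 0, -70, 0, -1], [0, 0, -70, 0, -1], [0, 0, -70, 0, -1], [0, 0, -70, 0, -1], [0, 0, -70, 0, -1]]
  ]
}}

```text
clock: 5.58
ee_pos: [0.4665, -0.278, 0.1225]
ee_rot: [[-0.946, 0.325, -0.001], [0.325, 0.946, 0.001], [0.002, 0.001, -1.0]]
contact_force: [0.4, 0.3, 0.2]
grip_width: -0.0001
finger_force: 0.0
```

```bash
python3 - <<'E'
from h import *
o=arm.get_obs();print(o["clock"],o["ee_pos"],o["contact_force"])
t=arm.grab_frame("top");s=arm.grab_frame("side")
f=lambda i,x,y,r:cv2.resize(i[y-r:y+r,x-r:x+r],(400,400),interpolation=cv2.INTER_CUBIC)
cv2.imwrite("pics/e.png",np.hstack([f(t,390,250,60),f(s,355,220,60)])[:,:,::-1])
E
```

```text
5.575 [ 0.46650007 -0.27800011  0.12246285] [0.43798721 0.30981585 0.23579236]
```

View pics/e.png

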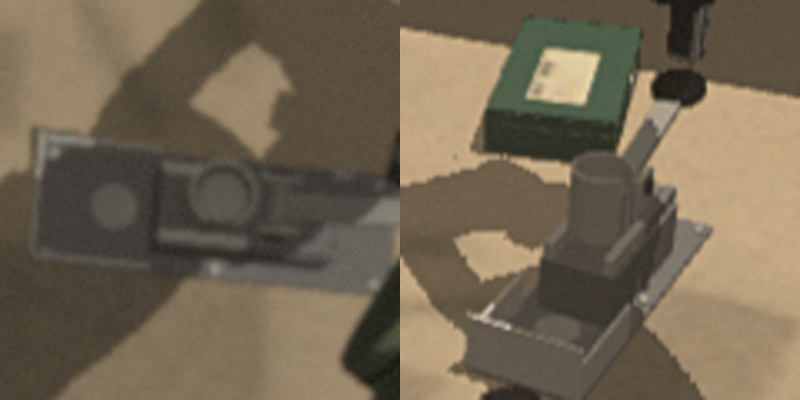

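The top crop shows one disc in the tray at about (113,207), and the lever is up again. Second press, to the same commanded depth.

Request:
{"method": "carry_out", "body": {
  "increments": [
    [[0, 0, 20, 0, -1], [0, 0, 35, 0, -1], [0, 0, 50, 0, -1], [0, 0, 62, 0, -1], [0, 0, 68, 0, -1], [0, 0, 71, 0, -1], [0, 0, 71, 0, -1], [0, 0, 71, 0, -1], [0, 0, 71, 0, -1]]
  ]
}}

```text
clock: 6.8
ee_pos: [0.4683, -0.279, 0.0563]
ee_rot: [[-0.946, 0.325, 0.002], [0.325, 0.946, -0.001], [-0.002, -0.0, -1.0]]
contact_force: [-5.8, 4.4, 22.9]
grip_width: -0.0
finger_force: 10.8
```

Request:
{"method": "carry_out", "body": {
  "increments": [
    [[0, 0, -30, 0, -1], [0, 0, -71, 0, -1], [0, 0, -71, 0, -1], [0, 0, -71, 0, -1], [0, 0, -71, 0, -1], [0, 0, -71, 0, -1], [0, 0, -71, 0, -1], [0, 0, -71, 0, -1]]
  ]
}}

```text
clock: 7.8
ee_pos: [0.4668, -0.2782, 0.123]
ee_rot: [[-0.946, 0.325, -0.0], [0.325, 0.946, 0.0], [0.001, 0.0, -1.0]]
contact_force: [0.0, 0.6, -1.2]
grip_width: 0.0001
finger_force: 0.0
```

```bash
python3 - <<'E'
from h import *
o=arm.get_obs();print(o["clock"],o["ee_pos"],o["contact_force"])
t=arm.grab_frame("top");s=arm.grab_frame("side")
f=lambda i,x,y,r:cv2.resize(i[y-r:y+r,x-r:x+r],(400,400),interpolation=cv2.INTER_CUBIC)
cv2.imwrite("pics/f.png",np.hstack([f(t,390,250,60),f(s,355,220,60)])[:,:,::-1])
E
```

```text
7.8 [ 0.4668016  -0.27824257  0.12297549] [ 0.04557658  0.58175859 -1.15337917]
```

View pics/f.png

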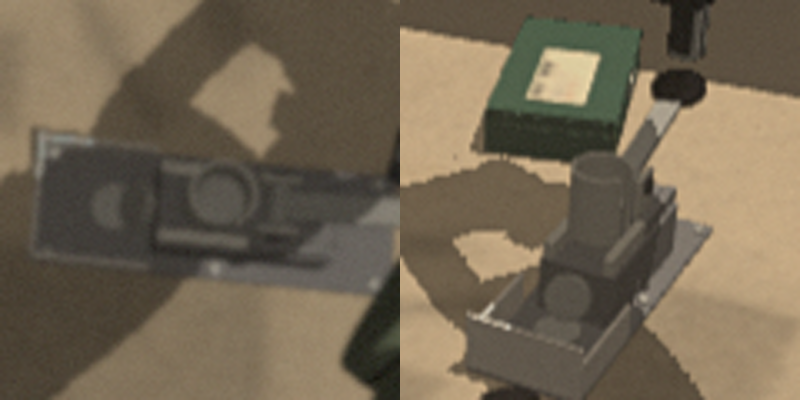

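Two discs are out. The second leans against the deck face inside the tray, at about (568,295) in the side crop, with its top below the deck. The lever is up. Third press.

Request:
{"method": "carry_out", "body": {
  "increments": [
    [[0, 0, 20, 0, -1], [0, 0, 35, 0, -1], [0, 0, 50, 0, -1], [0, 0, 62, 0, -1], [0, 0, 68, 0, -1], [0, 0, 71, 0, -1], [0, 0, 71, 0, -1], [0, 0, 71, 0, -1], [0, 0, 71, 0, -1]]
  ]
}}

```text
clock: 9.02
ee_pos: [0.4683, -0.279, 0.0563]
ee_rot: [[-0.946, 0.325, 0.002], [0.325, 0.946, -0.001], [-0.002, -0.0, -1.0]]
contact_force: [-5.7, 5.2, 23.3]
grip_width: -0.0001
finger_force: 10.6
```

Request:
{"method": "carry_out", "body": {
  "increments": [
    [[0, 0, -30, 0, -1], [0, 0, -71, 0, -1], [0, 0, -71, 0, -1], [0, 0, -91, 0, -1], [0, 0, -121, 0, -1], [0, 0, -151, 0, -1], [0, 0, -151, 0, -1], [0, 0, -151, 0, -1], [0, 0, -151, 0, -1]]
  ]
}}

```text
clock: 10.15
ee_pos: [0.4659, -0.2775, 0.201]
ee_rot: [[-0.946, 0.325, -0.003], [0.325, 0.946, 0.003], [0.004, 0.001, -1.0]]
contact_force: [-0.4, -0.1, -0.4]
grip_width: -0.0001
finger_force: 0.0
```

```bash
python3 - <<'E'
from h import *
o=arm.get_obs();print(o["clock"],o["ee_pos"],o["contact_force"])
t=arm.grab_frame("top");s=arm.grab_frame("side")
f=lambda i,x,y,r:cv2.resize(i[y-r:y+r,x-r:x+r],(400,400),interpolation=cv2.INTER_CUBIC)
cv2.imwrite("pics/g.png",np.hstack([f(t,390,250,60),f(s,355,220,60)])[:,:,::-1])
E
```

```text
10.15 [ 0.46585706 -0.27745845  0.20104492] [-0.43504737 -0.05947098 -0.40477198]
```

View pics/g.png

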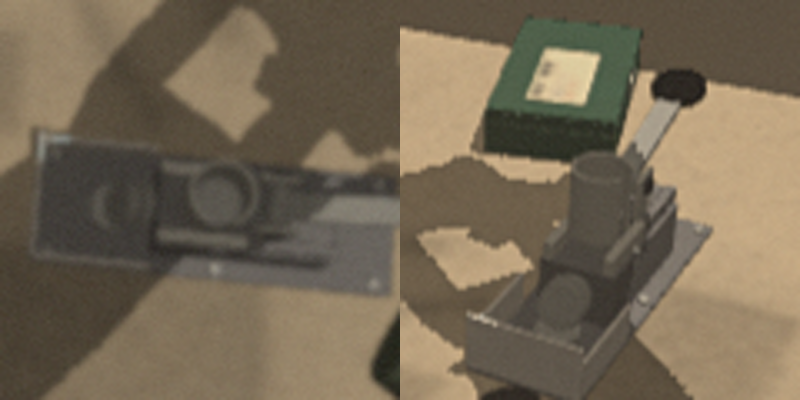

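```bash
python3 - <<'E'
from h import *
a=cv2.imread("pics/f.png");b=cv2.imread("pics/g.png")
f=lambda i:np.hstack([cv2.resize(i[120:270,30:280],(400,240)),cv2.resize(i[140:390,460:680],(330,300))[:240]])
cv2.imwrite("pics/h.png",np.clip(np.vstack([f(a),f(b)])*2.2,0,255).astype(np.uint8))
E
```

```text
(no output)
```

View pics/h.png

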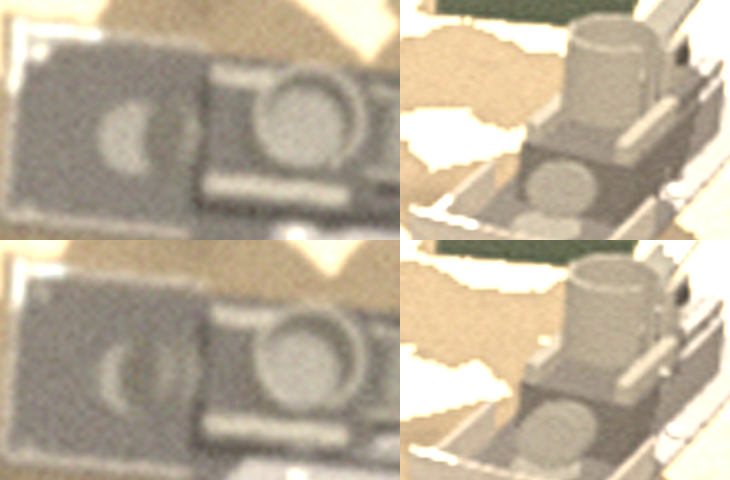

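The third disc now leans in front of the second, inside the tray: the bottom row covers more of the flat disc, and the pile in the tube stands lower. The lever is up and the arm is clear, so I'm handing it in.

```bash
python3 -c "
from station import arm
print(arm.close_job())"
```

```text
the job is handed in; nothing more can be done
None
```

The job is handed in: three full presses of the round dispenser's lever put three discs in its catch tray, the rest of the pile stayed in the magazine, the lever sprang fully up, and the square dispenser was not touched.

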